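# Draw back the sprung pointer from the mask and hold it

### The job

The pointing gauge's sprung rod is touching the nose of the modelled mask and is locked. Give its black wing knob a quarter turn anticlockwise so that the knob lies in line with the tube and the rod is free, then take the wooden pull handle and draw the rod straight out against its spring until the yellow index pin is level with the red length mark on the tube. Finish holding the handle there, pin level with the mark: do not let go, and leave the mask, the red mark and the other things on the bench as they are.

Things in the scene. Friction and masses are not known exactly. Their poses are not given: they have to be found in the camera images.
- knob_grip (a point): Black quarter-turn wing knob on the grey collar at the tube's outer end; centre of its wing, a bar 42 mm long, 12 thick, 26 tall (13 mm below to 13 above this point). x axis along the bar; z up = turning axis, through this point. Under it a hub 16 mm across, then the collar's top 27 mm below this point. Turning takes about 0.1 N m.
- lock_knob (a joint): Turn of the wing knob in rad, growing anticlockwise seen from above: 0 = bar across the tube, locked; 1.57 = bar in line with the tube, free, end stop. The rod is held fast up to about 0.8. It stays where it is left.
- handle_grip (a point): Dark wooden pull handle on the rod's outer end, a spool lying along the rod; middle of its waist, on the rod's axis. Waist 22 mm in diameter, 28 mm long, between flanges of 32 mm (tube side) and 34 mm (outer end). At rest 58 mm further out than the knob's axis and 45 mm lower than knob_grip; moves with the rod. Axes as length_mark.
- index_pin (a point): Head of the yellow pin (8 mm across) that stands on the rod through the slot in the top of the tube; it moves with the rod, 18 mm above the rod's axis. At rest it is 156 mm inwards of handle_grip, and 30 to 55 mm inwards of the mark. Axes as length_mark.
- length_mark (a point): Red length mark: a clip 5 mm wide gripping both sides of the level aluminium tube (22 mm in diameter). The point lies over the tube's middle line at the clip's centre, at the pin's height, 168 mm above the bench. y axis = the way the rod draws out, along the tube and away from the mask; z up. Differs from start to start; not to be shifted.
- rig: The rig as a whole, fixed to the bench: wooden baseboard 200 x 430 x 18 mm carrying the gauge stand and the leaning board with the mask. Origin on the bench below the tube's axis, 78 mm inwards of the knob's axis; y axis is the way the rod draws out. The tube's axis is 150 mm above the bench.
- mask: Face cast with terracotta mask on its leaning board, fixed on the baseboard at the inner end of the rod, about 300 mm high; origin at the board's foot, 141 mm inwards of the rig's origin.
- loop_tool: Bystander: loop tool, wooden handle, 155 mm long, 12 mm thick, lying on the baseboard beside the tube; origin under its middle.
- wax_jar: Bystander: amber jar, 42 mm in diameter, 42 mm high, standing on the baseboard beside the tube; origin under its centre.
- tumbler: Bystander: clear tumbler with lid and green straw, 86 mm wide, 158 mm high without the straw; origin under its centre.
- modelling_stick: Bystander: wooden modelling stick, 185 mm long; origin under it.
- paint_brush: Bystander: brush lying on the bench; origin under it.
- callipers: Bystander: steel callipers, 160 mm long, lying flat; origin under the brass pivot.
- clay_block: Bystander: terracotta block 120 x 90 x 70 mm; origin under its centre.
- red_case: Bystander: red case 160 x 90 x 35 mm; origin under its centre.
- pointer_rod: The sprung rod with tip, index pin and wooden handle; origin on its axis, 136 mm inwards of handle_grip; axes as length_mark. At rest its tip is on the mask; it draws out 75 mm to its end stop. An inner spring pulls it back with about 5 N at rest and 1.3 N more per 10 mm (friction about 0.5 N): let go, it runs back.

How it is judged:
On the way:
1. the wing knob is turned in line with the tube (at least 1.2 rad of its 1.57), which frees the rod (value of joint lock_knob above 1.2 rad), for 0.2 s.
At the end, for the whole second after the job is handed in: The yellow index pin is within 5 mm of the red length mark along the tube and still, the fingers hold the wooden handle with more than 4 N, and the wing knob is still in line with the tube (at least 1.2 rad), so that nothing but the gripper holds the rod out against its spring (y of index_pin in the frame of length_mark between -0.005 and 0.005 m and contact force between the fingers and pointer_rod above 4 N and value of joint lock_knob above 1.2 rad and linear speed of pointer_rod below 0.01 m/s); the arm keeps its last pose, push and grip.
It fails at once if the mask is touched by the robot (contact force between any of the fingers, the arm and mask above 1 N).
It fails at once if the red length mark is shifted by more than 2 mm (distance of length_mark from where it was at the start of the episode above 0.002 m).
It fails at once if a bystander is pushed more than 20 mm from its place (distance of any of loop_tool, wax_jar, tumbler, modelling_stick, paint_brush, callipers, clay_block, red_case from where it was at the start of the episode above 0.02 m).
It also fails if it takes over 48 s, if anything falls off the work surface, if the arm or the gripper's body presses on something with over 40 N, if the wrist force passes 120 N, or if a joint passes its speed limit or range.

### The arm

A 6-joint arm with a two-finger parallel gripper is mounted at the origin on the work surface. World frame = base frame: x ahead of the robot, y to its left, z up, the work surface at z = 0. Lengths are in m, angles in rad, forces in N, time in s.
With the tool pointing down it reaches from about 0.35 to 0.775 m from the base axis. Payload 5.5 kg.
Tool frame: the origin (TCP) lies at the very end of the fingers, on their centre line; the grasp point (between the pads) lies 19 mm behind it; z points along the fingers, y is the line along which they close (so a half turn about z gives the same grasp; the last joint's range is limited). The gripper opens to 85 mm and grips with 20 to 120 N. Pads are 22 mm wide; open, the fingers measure 114 mm over their backs; the gripper's body (76 mm by 85 mm) begins 54 mm behind the grasp point. The pads swing forward as they close: fully open they stand 13 mm farther back than shut.
Start: joints at [1.152, 0.313, 0.046, 1.304, 0, 1.431], TCP at [0.158, 0.553, 0.231] pointing down, gripper open.
Joint ranges: [-2.76, 2.76], [-0.86, 1.69], [-1.03, 1.26], [-2.2, 2.34], [-1.47, 1.5], [-3.14, 3.14]. Speed limits (rad/s): [2.57, 2.57, 3.14, 3.14, 3.14, 3.14].

### API

Orientations are given as a unit quaternion [w, x, y, z].
In Python, from workcell import env, viewer, nets gives the robot as it stands. The module is installed in compiled form; this text tells all that it offers.
- The arm moves only by the tool hand_motion, called after "Call:" by a JSON object that holds its "op" and its "data", one argument or row to a line. Schema: {"type":"object","properties":{"steps":{"type":"object","properties":{"increments":{"type":"array","items":{"type":"array","items":{"type":"number"},"minItems":6,"maxItems":6},"minItems":1,"maxItems":8}},"additionalProperties":false,"required":["increments"]},"jaw":{"type":"number"},"squeeze":{"type":"number"},"only":{"type":"string"},"quiet":{"type":"boolean"},"lines":{"type":"string"}},"required":["steps"],"additionalProperties":false}. steps is an object whose key "increments" holds a list of rows, 1 to 8 of them, each of 6 numbers: dx, dy, dz in shares of 0.8 m (1.0 is 0.8 m), then a rotation vector rx, ry, rz in a scale on which 1.0 is 2 rad; each row is the pose to reach, as a shift and turn from the pose commanded when the call began, along the tool's axes at that moment; what a row does not reach only later rows make up. A row lasts 1/8 s, in which the tool goes at most 0.0625 m and 0.188 rad, less where a joint would pass 70% of its speed; a pose out of reach is approached as far as the arm can. jaw is the finger opening in m, set as the call begins (left out keeps the last). The fingers move at their own pace and stop on an object; squeeze is the grip in N (left out, the last holds). Time passes only in rows, so rows that do not move let the fingers close. The tool returns the time, the measured TCP pose, the force, the opening and the grip force at its end. only (a regular expression) keeps the lines of the reply that match it, lines (a string "A,B") keeps lines A to B, and quiet returns only ok. No shift or turn number may pass 1 either way. Input that does not fit is refused with a message, and nothing moves.
- env.get_state(): the state, without advancing time (a new reading comes with each control period).
- viewer.read_camera(name): name is "scene" or "top" or "wrist"; returns a dict with "image" (384x512x3 uint8, red, green, blue), "K" (3x3 intrinsics, pixels), "D" ([k1, k2, p1, p2, k3] as OpenCV has them; the pictures are not rectified), "R" (3x3) and "t" (3): a world point X has camera coordinates R X + t. Camera axes: x right, y down, z forward; pixel columns grow to the right and rows downward; lengths in m; the calibration is good to about 2 mm. A picture is of the moment at which its call begins. There is no depth.
- env.hand_in(): hands the job in; it is judged then, once.
Trained networks look in a picture, given as the dict that the camera call returned (one of the last four; its "shot" number tells which), for a name from the list of things; names that differ only in an ending like _2 or _b are one class to them, and where a whole thing is asked for, a point or a joint stands for the part that bears it (a point fixed in the world has none). Each returns a list of dicts, best first, with "confidence" (0 to 1); they miss things now and then, are a little off and sometimes report something else, mostly with a low value. They report only what shows in the picture. A call takes as long as a camera call.
- nets.outline_of(label, picture): "region" (384x512 bool, what is visible of it) and "box" ([left, top, right, bottom] in pixels, round what is visible of it).
The state is a dict: "clock": time; "joint_pos": joint angles; "qvel": joint speeds; "tau": joint torques, N m; "tcp_pos": TCP position; "orientation": TCP orientation; "wrist_force": force on the tool from outside, world axes, zero at the start; "ft_torque": the same for the moment, N m; "finger_gap": finger opening in m; "grip_force": force on a finger pad.
Only numpy, scipy, OpenCV 4.12 (cv2) and the standard library are available. Lean on these libraries where they do the work, as an engineer would, in place of code of your own. Each camera call takes 0.05 s, during which the arm holds its last target. There are 200 camera calls.

## Working session

There is one attempt and no reset: what is moved stays moved. The work goes in short steps, Python scripts to look and compute and a tool call to move; the robot and the scene stay as the last step left them, time stands still between calls to the robot, and variables do not carry over. Pictures are saved under pics/ and viewed, at most 10 in all, crops included, and the job is handed in when it is done.

```bash
mkdir -p pics; cat > h.py <<'E'
import numpy as np, cv2
from workcell import env, viewer, nets
def shot(n,name=None):
    p=viewer.read_camera(n)
    if name: cv2.imwrite('pics/'+name,cv2.cvtColor(p['image'],cv2.COLOR_RGB2BGR))
    return p
def ray(p,uv):
    q=cv2.undistortPoints(np.array([[uv]],float),np.array(p['K']),np.array(p['D'],float))[0,0]
    R=np.array(p['R']);t=np.array(p['t'])
    d=R.T@np.array([q[0],q[1],1]); return -R.T@t, d/np.linalg.norm(d)
def tri(rs):
    A=0;b=0
    for c,d in rs:
        M=np.eye(3)-np.outer(d,d);A=A+M;b=b+M@c
    X=np.linalg.solve(A,b)
    return X,[float(np.linalg.norm((np.eye(3)-np.outer(d,d))@(X-c))) for c,d in rs]
def atz(p,uv,z):
    c,d=ray(p,uv);return c+d*(z-c[2])/d[2]
def proj(p,X):
    return cv2.projectPoints(np.array([X],float),cv2.Rodrigues(np.array(p['R'],float))[0],np.array(p['t'],float),np.array(p['K'],float),np.array(p['D'],float))[0].reshape(-1)
E
python3 - <<'E'
from h import *
for n in ['scene','top','wrist']:
    p=shot(n,n+'1.png')
    c=-np.array(p['R']).T@np.array(p['t']);print(n,c.round(3))
    for l in ['knob_grip','handle_grip','index_pin','length_mark','rig','mask','pointer_rod','tumbler','wax_jar']:
        o=nets.outline_of(l,p)
        for r in o[:2]:
            ys,xs=np.nonzero(r['region']);print(' ',l,round(r['confidence'],2),np.round(r['box']),xs.mean().round(1),ys.mean().round(1),len(xs))
s=env.get_state();print(s)
E
```

```text
scene [1.241 0.055 1.296]
  knob_grip 0.66 [162. 158. 279. 227.] 228.3 194.1 4339
  rig 0.68 [162. 159. 280. 224.] 228.6 194.0 4341
  rig 0.57 [263. 221. 286. 262.] 272.1 242.1 259
  mask 0.64 [123. 134. 191. 228.] 155.8 182.3 3713
  pointer_rod 0.68 [244. 164. 264. 179.] 254.5 169.7 125
  tumbler 0.78 [125. 118. 153. 154.] 140.4 133.1 587
  tumbler 0.53 [263. 223. 282. 263.] 273.5 244.0 137
  wax_jar 0.56 [220. 169. 227. 180.] 221.1 168.9 28
top [ 0.382 -0.039  1.471]
  handle_grip 0.7 [252. 201. 270. 214.] 257.6 207.9 96
  index_pin 0.66 [119. 167. 142. 209.] 131.5 188.0 934
  index_pin 0.44 [250. 204. 266. 213.] 257.1 208.2 99
  rig 0.65 [235. 170. 335. 241.] 282.2 205.3 4091
  mask 0.98 [315. 140. 388. 220.] 352.4 182.2 3548
  mask 0.56 [ 98. 213. 128. 251.] 112.8 231.8 878
  pointer_rod 0.63 [251. 201. 266. 213.] 258.0 207.9 88
  tumbler 0.85 [368. 230. 400. 259.] 387.1 244.2 613
wrist [0.092 0.571 0.373]
{'clock': 1.5, 'joint_pos': array([ 1.15238717e+00,  3.13202160e-01,  4.61157911e-02,  1.30357929e+00,
       -9.28610094e-06,  1.43119409e+00]), 'qvel': array([-4.64067039e-04,  3.92969159e-04, -5.97180449e-05, -1.07134309e-03,
       -7.93430779e-04, -1.01633575e-03]), 'tau': array([-2.85503638e-04, -4.80464637e+01,  2.98808062e+01,  6.37253015e-04,
       -2.45656474e-04, -2.49018555e-06]), 'tcp_pos': array([0.15828172, 0.552845  , 0.23132842]), 'orientation': array([2.24558148e-05, 1.38952385e-01, 9.90299061e-01, 6.15264939e-05]), 'wrist_force': array([ 0.18690478, -0.0496699 ,  0.28319472]), 'ft_torque': array([ 0.01224476, -0.00332699,  0.04966173]), 'grip_force': 0.0, 'finger_gap': 0.08494421289448288}
```

```bash
python3 - <<'E'
import cv2,numpy as np
s=cv2.imread('pics/scene1.png')[110:270,110:310]
t=cv2.imread('pics/top1.png')[130:270,225:405]
a=cv2.resize(s,(500,400),interpolation=3);cv2.imwrite('pics/s1c.png',cv2.resize(s,(750,600),interpolation=3))
cv2.imwrite('pics/t1c.png',cv2.resize(t,(720,560),interpolation=3))
E
```

```text
(no output)
```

View pics/s1c.png

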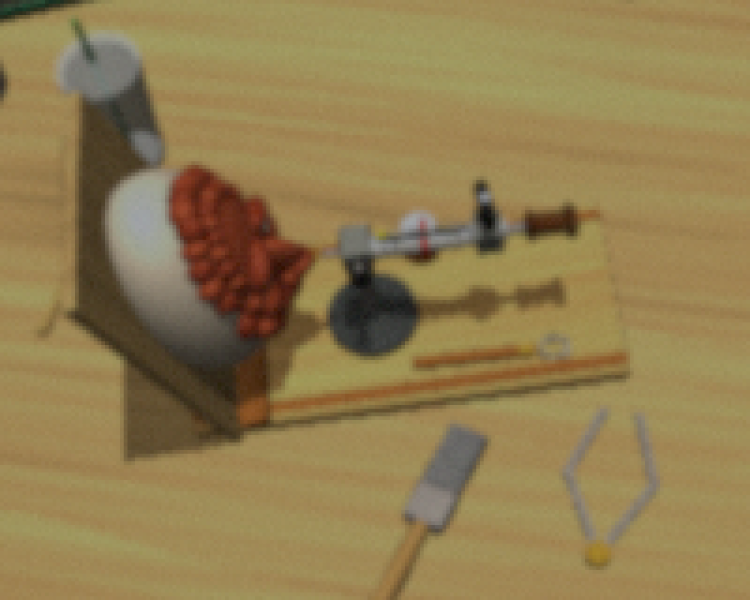

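View pics/t1c.png

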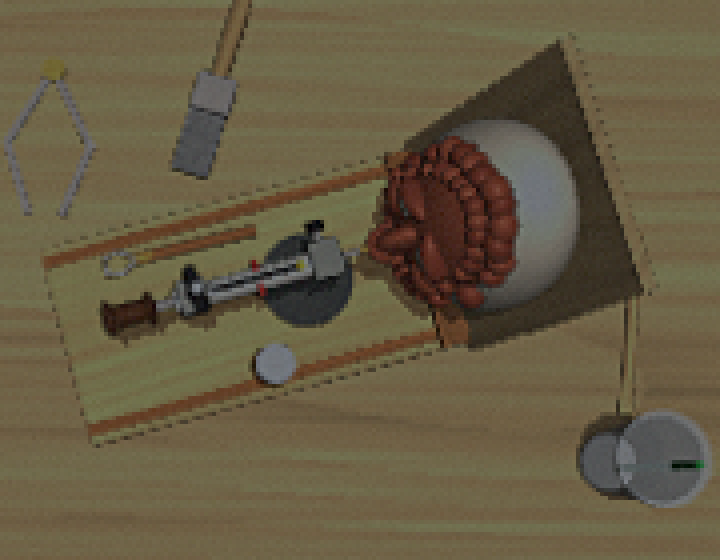

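The scene crop (×3.75) shows the handle at (551,222), the knob at (486,207), the pin at (382,237) and the mark at (422,238). The top crop (×4) shows the handle at (129,314), the knob at (190,288), the pin at (300,266) and the mark at (258,279). The jar and the loop tool flank the tube.

```bash
python3 - <<'E'
from h import *
ps=shot('scene');pt=shot('top')
S=dict(handle=(551,222),knob=(486,207),pin=(382,237),mark=(422,238))
T=dict(handle=(129,314),knob=(190,288),pin=(300,266),mark=(258,279))
for k in S:
    a=np.array(S[k])/3.75+110;b=np.array(T[k])/4+[225,130]
    X,e=tri([ray(ps,a-.5),ray(pt,b-.5)]);print(k,X.round(4),np.round(e,4), atz(pt,b-.5,dict(handle=.15,knob=.195,pin=.168,mark=.168)[k]).round(4))
print('jar',atz(pt,np.array([275,364])/4+[225,130],.06),'loop',atz(pt,np.array([185,248])/4+[225,130],.03))
E
```

```text
handle [ 0.5343 -0.0541  0.1537] [0.0018 0.0018] [ 0.5345 -0.0523  0.15  ]
knob [ 0.5526 -0.1081  0.1977] [0.0039 0.0039] [ 0.5524 -0.1044  0.195 ]
pin [ 0.5771 -0.205   0.1663] [0.0017 0.0017] [ 0.5766 -0.2031  0.168 ]
mark [ 0.5669 -0.1697  0.1548] [0.0026 0.0026] [ 0.5646 -0.1658  0.168 ]
jar [ 0.49665418 -0.19391865  0.06      ] loop [ 0.61193987 -0.109751    0.03      ]
```

The rows are not in the units I measure in: shifts go in shares of 0.8 m and turns go in shares of 2 rad. I convert before sending: -0.27 m is -0.3375, -0.25 m is -0.3125, -0.555 rad is -0.2775.

```bash
cat >> h.py <<'E'
from scipy.spatial.transform import Rotation as Ro
def delta(pos,yang):
    """tool-axis shift and turn to TCP pos, tool down, tool y at world angle yang"""
    s=env.get_state();w,x,y,z=s['orientation'];R=Ro.from_quat([x,y,z,w])
    yv=np.array([np.cos(yang),np.sin(yang),0]);zv=np.array([0,0,-1.]);xv=np.cross(yv,zv)
    G=Ro.from_matrix(np.c_[xv,yv,zv])
    print('t',round(s['clock'],2),'shift',R.inv().apply(np.array(pos)-s['tcp_pos']).round(4),'turn',(R.inv()*G).as_rotvec().round(4),'q',s['joint_pos'].round(2),'F',s['wrist_force'].round(1))
E
```

Call:
{"op": "hand_motion", "data": {
  "steps": {"increments":[[-0.3375, -0.3125, -0.075, 0, 0, -0.2775], [-0.3375, -0.3125, -0.075, 0, 0, -0.2775], [-0.3375, -0.3125, -0.075, 0, 0, -0.2775], [-0.3375, -0.3125, -0.075, 0, 0, -0.2775], [-0.3375, -0.3125, -0.075, 0, 0, -0.2775], [-0.3375, -0.3125, -0.075, 0, 0, -0.2775], [-0.3375, -0.3125, -0.075, 0, 0, -0.2775], [-0.3375, -0.3125, -0.075, 0, 0, -0.2775]]},
  "jaw": 0.05
}}

```text
clock: 2.6
tcp_pos: [0.3493, 0.2379, 0.2914]
orientation: [0.0, -0.137, 0.991, 0.0]
wrist_force: [-0.0, 0.4, 1.0]
finger_gap: 0.0501
grip_force: 0.0
```

```bash
python3 -c "
from h import *
delta([.553,-.105,.33],1.847)"
```

```text
t 2.6 shift [-0.1033 -0.3852 -0.0387] turn [ 0.0006  0.0004 -0.0021] q [ 0.41  0.   -0.18  1.39  0.    0.13] F [-0.   0.4  1. ]
```

Converted, -0.385 m is -0.4813, -0.33 m is -0.4125.

Call:
{"op": "hand_motion", "data": {
  "steps": {"increments":[[-0.0188, -0.0688, -0.0075, 0, 0, 0], [-0.0375, -0.1375, -0.015, 0, 0, 0], [-0.0563, -0.2063, -0.0225, 0, 0, 0], [-0.075, -0.275, -0.03, 0, 0, 0], [-0.0938, -0.3438, -0.0375, 0, 0, 0], [-0.1125, -0.4125, -0.045, 0, 0, 0], [-0.1288, -0.4813, -0.0488, 0, 0, 0], [-0.1288, -0.4813, -0.0488, 0, 0, 0]]}
}}

```text
clock: 3.6
tcp_pos: [0.555, -0.1052, 0.3282]
orientation: [-0.001, -0.137, 0.991, 0.0]
wrist_force: [0.7, 0.5, 0.1]
finger_gap: 0.0504
grip_force: 0.0
```

```bash
python3 - <<'E'
from h import *
p=shot('wrist','w1.png')
for l in ['knob_grip','handle_grip','index_pin','length_mark','pointer_rod']:
    for r in nets.outline_of(l,p)[:2]:
        ys,xs=np.nonzero(r['region']);print(' ',l,round(r['confidence'],2),np.round(r['box']),xs.mean().round(1),ys.mean().round(1),len(xs))
delta([.553,-.105,.33],1.847)
E
```

```text
  knob_grip 0.73 [252. 154. 269. 198.] 258.2 176.5 679
  handle_grip 0.69 [110. 150. 339. 182.] 292.2 166.4 1390
  index_pin 0.63 [110. 151. 339. 180.] 293.7 166.3 1301
  length_mark 0.52 [196. 151. 209. 182.] 203.0 166.4 160
  length_mark 0.38 [109. 151. 336. 179.] 291.0 166.3 1367
  pointer_rod 0.7 [110. 151. 336. 182.] 292.1 166.3 1370
t 3.9 shift [ 0.0006 -0.0027  0.0006] turn [0.0002 0.0003 0.0026] q [-0.33  0.28  0.25  1.53  0.   -0.6 ] F [ 0.1 -0.1  0.7]
```

View pics/w1.png

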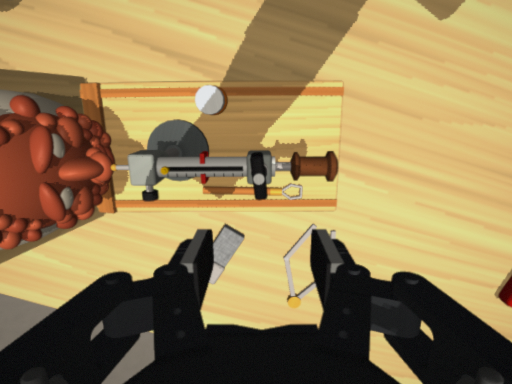

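The wrist picture shows the pin at (165,171), the red clip sides at (203,155) and (203,178), the wing bar centred near x=259 (still across the tube), and the handle waist at about (315,166). I'll take a second wrist view for triangulation.

Converted, 0.06 m is 0.075, 0.03 m is 0.0375.

```bash
python3 - <<'E'
from h import *
import pickle
p=shot('wrist');pickle.dump({k:p[k] for k in('image','K','D','R','t')},open('w1.pkl','wb'))
E
```

Call:
{"op": "hand_motion", "data": {
  "steps": {"increments":[[0.0375, 0.0375, 0, 0, 0, 0], [0.075, 0.075, 0, 0, 0, 0], [0.075, 0.075, 0, 0, 0, 0], [0.075, 0.075, 0, 0, 0, 0], [0.075, 0.075, 0, 0, 0, 0]]}
}}

```text
clock: 4.58
tcp_pos: [0.4798, -0.063, 0.3303]
orientation: [0.0, -0.138, 0.99, -0.0]
wrist_force: [0.3, -0.5, 0.1]
finger_gap: 0.05
grip_force: 0.0
```

```bash
python3 - <<'E'
from h import *
import pickle
p=shot('wrist','w2.png');pickle.dump({k:p[k] for k in('image','K','D','R','t')},open('w2.pkl','wb'))
for l in ['knob_grip','handle_grip','length_mark']:
    for r in nets.outline_of(l,p)[:1]:
        ys,xs=np.nonzero(r['region']);print(' ',l,round(r['confidence'],2),np.round(r['box']),xs.mean().round(1),ys.mean().round(1),len(xs))
a=pickle.load(open('w1.pkl','rb'))['image'][120:220,90:350];b=p['image'][:260,30:420]
c=np.zeros((600,780,3),np.uint8);c[:300]=cv2.resize(a,(780,300),interpolation=2)
b2=b[60:210,:];c[300:]=cv2.resize(b2,(780,300),interpolation=2)
cv2.imwrite('pics/w12.png',c[:,:,::-1])
E
```

```text
  knob_grip 0.77 [191. 212. 213. 235.] 196.5 222.6 322
  handle_grip 0.91 [ 64. 201. 282. 233.] 236.0 217.9 1169
  length_mark 0.67 [148. 204. 161. 231.] 153.7 214.5 145
```

View pics/w12.png

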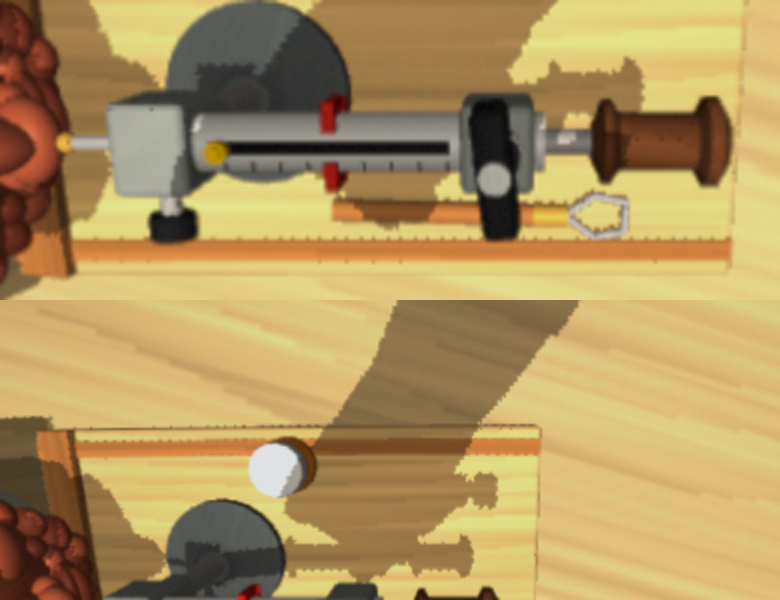

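In view 1 (×3, offset 90,120) the disc on the wing's top is at (494,180), the pin at (216,153), the clip at (330,145) and the waist at (662,142). The view 2 crop cut off the tube, so I'll recrop it.

```bash
python3 - <<'E'
import pickle,cv2
b=pickle.load(open('w2.pkl','rb'))['image'][180:260,50:300]
cv2.imwrite('pics/w2c.png',cv2.resize(b,(750,240),interpolation=2)[:,:,::-1])
E
```

```text
(no output)
```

View pics/w2c.png

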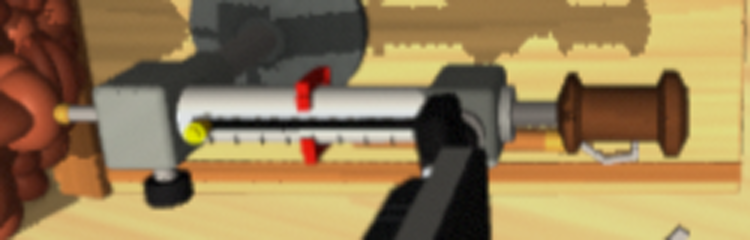

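Recropped view 2 (×3, offset 50,180) shows the pin at (197,131), the clip's upper side at (303,95) and lower side at (311,148), and the waist at (622,113). A finger covers the knob.

```bash
python3 - <<'E'
from h import *
import pickle
a=pickle.load(open('w1.pkl','rb'));b=pickle.load(open('w2.pkl','rb'));s=shot('scene');t=shot('top')
f=lambda v,o,k:(np.array(v)+.5)/k+np.array(o)-.5
A=lambda *v:ray(a,f(v,(90,120),3));B=lambda *v:ray(b,f(v,(50,180),3));S=lambda *v:ray(s,f(v,(110,110),3.75));T=lambda *v:ray(t,f(v,(225,130),4))
P={}
def go(n,*r):
    X,e=tri(r);P[n]=X;print(n,X.round(4),np.round(e,4))
go('handle',A(662,142),B(622,113));go('handle4',A(662,142),B(622,113),S(551,222),T(129,314))
go('pin',A(216,153),B(197,131));go('clipU',A(332,115),B(302,95));go('clipL',A(332,177),B(311,148))
go('knobtop',A(494,180),S(482,184));go('knob3',A(494,170),S(486,207),T(190,288))
d=P['handle']-P['pin'];print(np.linalg.norm(d[:2]),np.degrees(np.arctan2(d[1],d[0])))
d[2]=0;d/=np.linalg.norm(d);print('knob pred',(P['handle']-.058*d),'pin->mark',(P['clipU']/2+P['clipL']/2-P['pin'])@d)
print('knobtop at z.208',A(494,180)[0]+A(494,180)[1]*(.208-A(494,180)[0][2])/A(494,180)[1][2])
E
```

```text
handle [ 0.5328 -0.0539  0.1528] [0.0006 0.0006]
handle4 [ 0.5334 -0.054   0.1515] [0.0008 0.0007 0.0016 0.0013]
pin [ 0.5774 -0.2052  0.1666] [0.0001 0.0001]
clipU [ 0.5532 -0.1695  0.1655] [0.0006 0.0006]
clipL [ 0.5777 -0.1655  0.1562] [0.0002 0.0002]
knobtop [ 0.5465 -0.113   0.2248] [0.0017 0.0017]
knob3 [ 0.5513 -0.1092  0.194 ] [0.0019 0.0028 0.0045]
0.157714816035657 106.46093985612383
knob pred [ 0.54919356 -0.10956835  0.15276437] pin->mark 0.039576089578650296
knobtop at z.208 [ 0.55017557 -0.11061316  0.208     ]
```

```bash
python3 -c "
from h import *
delta([.550,-.110,.178],1.856)"
```

```text
t 4.88 shift [-0.0553 -0.0645  0.1519] turn [ 0.0004 -0.0004 -0.0093] q [-0.3   0.12  0.05  1.49  0.   -0.57] F [-0.6 -1.  -0.8]
```

Converted, 0.1 m is 0.125, -0.0645 m is -0.0806, -0.01 rad is -0.005.

Call:
{"op": "hand_motion", "data": {
  "steps": {"increments":[[-0.0375, -0.0375, 0, 0, 0, -0.005], [-0.0688, -0.0806, 0.025, 0, 0, -0.005], [-0.0688, -0.0806, 0.075, 0, 0, -0.005], [-0.0688, -0.0806, 0.125, 0, 0, -0.005], [-0.0688, -0.0806, 0.125, 0, 0, -0.005]]}
}}

```text
clock: 5.5
tcp_pos: [0.5474, -0.1093, 0.2269]
orientation: [-0.003, -0.142, 0.99, 0.002]
wrist_force: [0.1, 0.7, 0.5]
finger_gap: 0.0497
grip_force: 0.0
```

```bash
python3 -c "
from h import *
shot('scene','s2.png');im=cv2.imread('pics/s2.png')[110:230,150:310];cv2.imwrite('pics/s2c.png',cv2.resize(im,(800,600),interpolation=3))
delta([.550,-.110,.178],1.856)"
```

```text
t 5.55 shift [-0.0012 -0.0008  0.0515] turn [ 0.002  -0.0025  0.0008] q [-0.34  0.29  0.    1.29  0.   -0.63] F [-0.6  0.3  0.9]
```

View pics/s2c.png

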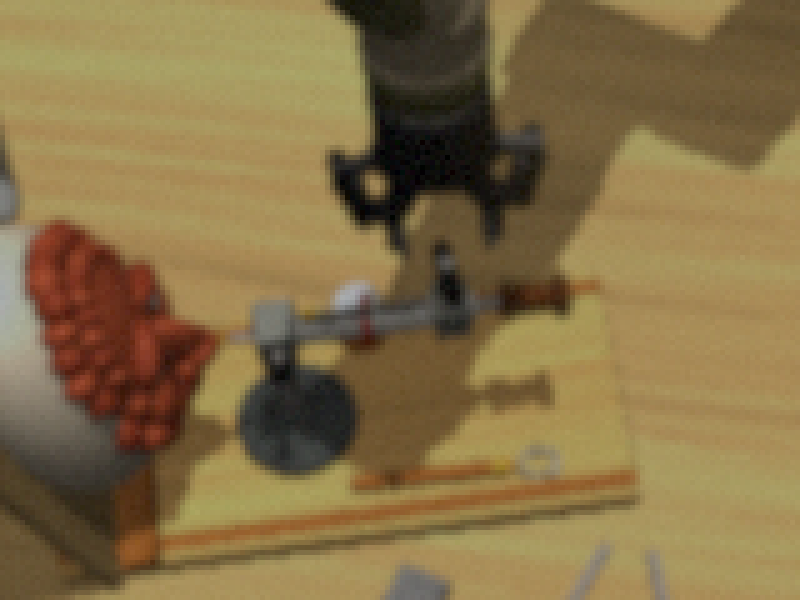

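The fingertips at (400,245) and (493,240) straddle the knob at (445,265), so I'll descend and close.

Converted, 0.05 m is 0.0625, 0.025 m is 0.0313.

Call:
{"op": "hand_motion", "data": {
  "steps": {"increments":[[-0.0013, -0.0013, 0.0313, 0, 0, 0], [-0.0013, -0.0013, 0.0625, 0, 0, 0], [-0.0013, -0.0013, 0.0625, 0, 0, 0], [-0.0013, -0.0013, 0.0625, 0, 0, 0]]}
}}

```text
clock: 6.05
tcp_pos: [0.552, -0.1109, 0.1826]
orientation: [0.001, -0.143, 0.99, -0.001]
wrist_force: [0.7, -0.9, -0.6]
finger_gap: 0.0499
grip_force: 0.0
```

Call:
{"op": "hand_motion", "data": {
  "steps": {"increments":[[0, 0, 0, 0, 0, 0], [0, 0, 0, 0, 0, 0], [0, 0, 0, 0, 0, 0], [0, 0, 0, 0, 0, 0], [0, 0, 0, 0, 0, 0], [0, 0, 0, 0, 0, 0]]},
  "jaw": 0,
  "squeeze": 30
}}

```text
clock: 6.8
tcp_pos: [0.5511, -0.1096, 0.1816]
orientation: [0.001, -0.143, 0.99, 0.001]
wrist_force: [-0.8, 4.2, 5.6]
finger_gap: 0.0115
grip_force: 51.1
```

```bash
python3 -c "
from h import *
delta([.550,-.110,.178],1.856)"
```

```text
t 6.8 shift [ 0.0012 -0.0001  0.0036] turn [0.001  0.002  0.0018] q [-0.34  0.31 -0.09  1.18  0.   -0.63] F [-0.8  4.2  5.6]
```

Converted, -1.36 rad is -0.68.

Call:
{"op": "hand_motion", "data": {
  "steps": {"increments":[[0, 0, 0, 0, 0, -0.085], [0, 0, 0, 0, 0, -0.17], [0, 0, 0, 0, 0, -0.255], [0, 0, 0, 0, 0, -0.34], [0, 0, 0, 0, 0, -0.425], [0, 0, 0, 0, 0, -0.51], [0, 0, 0, 0, 0, -0.595], [0, 0, 0, 0, 0, -0.68]]}
}}

```text
clock: 7.8
tcp_pos: [0.5503, -0.109, 0.1816]
orientation: [-0.001, 0.735, -0.678, -0.001]
wrist_force: [-3.9, 5.6, 8.0]
finger_gap: 0.0111
grip_force: 51.4
```

Call:
{"op": "hand_motion", "data": {
  "steps": {"increments":[[0, 0, 0, 0, 0, -0.05], [0, 0, 0, 0, 0, -0.105], [0, 0, 0, 0, 0, -0.105], [0, 0, 0, 0, 0, -0.105]]}
}}

```text
clock: 8.3
tcp_pos: [0.5501, -0.109, 0.1816]
orientation: [-0.001, 0.801, -0.599, -0.001]
wrist_force: [-3.9, 5.1, 7.9]
finger_gap: 0.0111
grip_force: 51.5
```

```bash
python3 -c "
from h import *
print(env.get_state()['ft_torque'])
delta([.550,-.110,.178],1.856+1.571)"
```

```text
[ 1.18179873  0.80417085 -0.24452152]
t 8.3 shift [0.0009 0.0004 0.0036] turn [-0.0006  0.0024  0.0002] q [-0.34  0.31 -0.09  1.18  0.   -2.2 ] F [-3.9  5.1  7.9]
```

The knob is turned to its stop (final torque 0.24 N m). Next I release, lift, and move above the handle.

Converted, -0.07 m is -0.0875, -0.06 m is -0.075.

Call:
{"op": "hand_motion", "data": {
  "steps": {"increments":[[0, 0, 0, 0, 0, 0], [0, 0, 0, 0, 0, 0], [0, 0, -0.0375, 0, 0, 0], [0, 0, -0.0875, 0, 0, 0], [-0.0375, 0, -0.0875, 0, 0, 0], [-0.075, 0, -0.0875, 0, 0, 0], [-0.075, 0, -0.0875, 0, 0, 0]]},
  "jaw": 0.06
}}

```text
clock: 9.18
tcp_pos: [0.5333, -0.0516, 0.2504]
orientation: [0.0, 0.801, -0.598, -0.0]
wrist_force: [-0.5, -1.2, -0.1]
finger_gap: 0.0601
grip_force: 0.0
```

```bash
python3 - <<'E'
from h import *
p=shot('wrist','w3.png')
for l in ['knob_grip','handle_grip','length_mark','index_pin']:
    for r in nets.outline_of(l,p)[:1]:
        ys,xs=np.nonzero(r['region']);print(' ',l,round(r['confidence'],2),np.round(r['box']),xs.mean().round(1),ys.mean().round(1),len(xs))
delta([.5331,-.052,.138],1.855+1.571)
E
```

```text
  knob_grip 0.85 [255.  86. 274. 152.] 262.0 118.6 1395
  handle_grip 0.89 [239. 152. 283. 221.] 261.3 189.3 1864
  length_mark 0.57 [238.  26. 288.  43.] 262.9 34.1 379
  index_pin 0.73 [240. 159. 280. 220.] 261.2 189.3 1920
t 9.43 shift [-0.002   0.0005  0.112 ] turn [ 0.0002 -0.      0.    ] q [-0.25  0.23 -0.01  1.32 -0.   -2.1 ] F [-0.1 -0.3 -0.6]
```

View pics/w3.png

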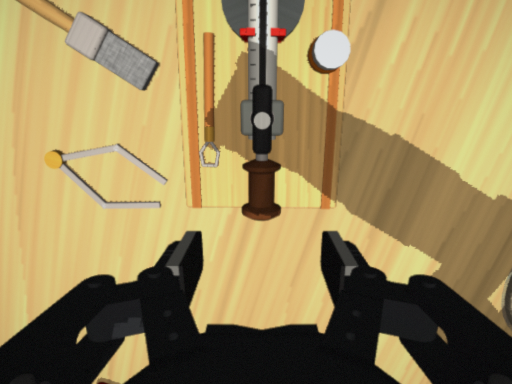

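The knob bar now lies in line with the tube at (262,120). The handle waist is at (261,189), midway between the fingers, and the clip is at (263,34). Before descending I'll check the handle position from this view.

Converted, 0.112 m is 0.14, 0.1 m is 0.125.

```bash
python3 - <<'E'
from h import *
p=shot('wrist')
u=np.array([-.281,.96])
for n,uv,z in [('handle',(261.3,189),.154),('knob',(262,120),.208),('clip',(263,33),.160)]:
    X=atz(p,uv,z);print(n,X.round(4),((X[:2]-[.550,-.110])@u).round(4))
E
```

```text
handle [ 0.5347 -0.0573  0.154 ] 0.0548
knob [ 0.5506 -0.1131  0.208 ] -0.0032
clip [ 0.5663 -0.1697  0.16  ] -0.0619
```

Call:
{"op": "hand_motion", "data": {
  "steps": {"increments":[[-0.0025, 0.0006, 0.0375, 0, 0, 0], [-0.0025, 0.0006, 0.075, 0, 0, 0], [-0.0025, 0.0006, 0.1063, 0, 0, 0], [-0.0025, 0.0006, 0.125, 0, 0, 0], [-0.0025, 0.0006, 0.14, 0, 0, 0], [-0.0025, 0.0006, 0.14, 0, 0, 0], [-0.0025, 0.0006, 0.14, 0, 0, 0]]}
}}

```text
clock: 10.35
tcp_pos: [0.5334, -0.0513, 0.1391]
orientation: [-0.0, 0.8, -0.599, 0.001]
wrist_force: [0.4, 0.2, 0.1]
finger_gap: 0.06
grip_force: 0.0
```

Converted, 0.0015 m is 0.0019.

Call:
{"op": "hand_motion", "data": {
  "steps": {"increments":[[0.0019, 0, 0, 0, 0, 0], [0.0019, 0, 0, 0, 0, 0]]}
}}

```text
clock: 10.6
tcp_pos: [0.5337, -0.0528, 0.1389]
orientation: [-0.0, 0.8, -0.599, 0.001]
wrist_force: [0.2, -0.2, -0.4]
finger_gap: 0.06
grip_force: 0.0
```

Call:
{"op": "hand_motion", "data": {
  "steps": {"increments":[[0, 0, 0, 0, 0, 0], [0, 0, 0, 0, 0, 0], [0, 0, 0, 0, 0, 0], [0, 0, 0, 0, 0, 0], [0, 0, 0, 0, 0, 0], [0, 0, 0, 0, 0, 0]]},
  "jaw": 0,
  "squeeze": 60
}}

```text
clock: 11.35
tcp_pos: [0.5338, -0.0524, 0.1386]
orientation: [-0.001, 0.801, -0.599, 0.0]
wrist_force: [3.3, 2.6, 3.5]
finger_gap: 0.0202
grip_force: 58.7
```

```bash
python3 - <<'E'
from h import *
delta([.5331,-.052,.138],1.855+1.571)
p=shot('wrist','w4.png')
cv2.imwrite('pics/w4c.png',cv2.resize(cv2.imread('pics/w4.png')[0:300,130:400],(540,600)))
E
```

```text
t 11.35 shift [-0.0006  0.0006  0.0006] turn [-0.0013  0.      0.0012] q [-0.25  0.28 -0.23  1.06  0.   -2.1 ] F [3.3 2.6 3.5]
```

View pics/w4c.png

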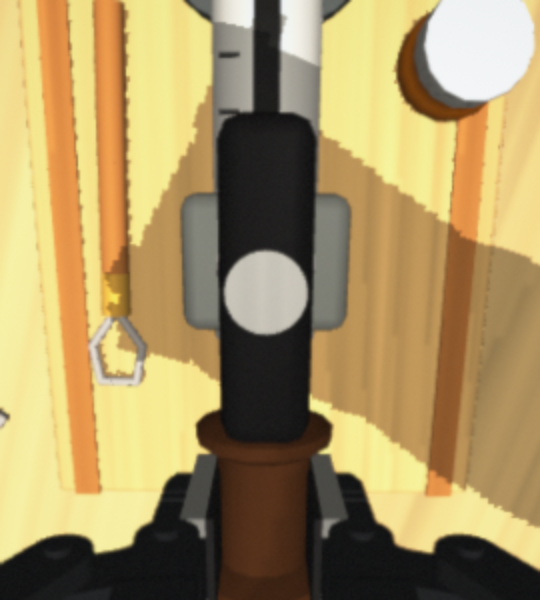

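The fingers sit on the waist between the flanges, with a 20 mm gap and 59 N. Now the pull.

Converted, -0.036 m is -0.045, -0.03 m is -0.0375.

Call:
{"op": "hand_motion", "data": {
  "steps": {"increments":[[-0.0075, 0, 0, 0, 0, 0], [-0.015, 0, 0, 0, 0, 0], [-0.0225, 0, 0, 0, 0, 0], [-0.03, 0, 0, 0, 0, 0], [-0.0375, 0, 0, 0, 0, 0], [-0.045, 0, 0, 0, 0, 0], [-0.045, 0, 0, 0, 0, 0], [-0.045, 0, 0, 0, 0, 0]]}
}}

```text
clock: 12.4
tcp_pos: [0.5248, -0.0208, 0.1387]
orientation: [0.001, 0.8, -0.6, 0.003]
wrist_force: [5.0, -7.9, -0.7]
finger_gap: 0.0202
grip_force: 58.7
```

```bash
python3 - <<'E'
from h import *
s=env.get_state();u=np.array([-.281,.96])
print('moved',(s['tcp_pos'][:2]-[.5338,-.0524])@u,s['wrist_force'])
a=[]
for n in ['scene','top','wrist']: a.append(shot(n,n+'5.png'))
import pickle
pickle.dump([{k:p[k] for k in('image','K','D','R','t')} for p in a],open('v5.pkl','wb'))
A=cv2.imread('pics/scene5.png')[150:190,195:275];B=cv2.imread('pics/top5.png')[180:220,240:320];C=cv2.imread('pics/wrist5.png')[0:125,180:347]
c=np.vstack([np.hstack([cv2.resize(A,(400,200),interpolation=2),cv2.resize(B,(400,200),interpolation=2)]),np.zeros((400,800,3),np.uint8)])
c[200:600,:534]=cv2.resize(C,(534,400),interpolation=2)
cv2.imwrite('pics/v5.png',c)
E
```

```text
moved 0.03290184341249499 [ 4.96006019 -7.85856761 -0.65616437]
```

View pics/v5.png

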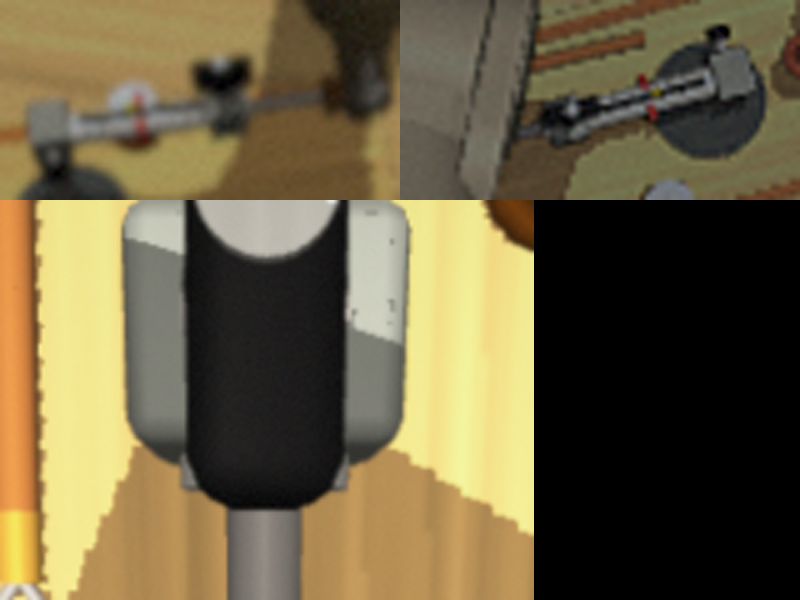

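The scene and top crops show the yellow pin just short of the red clip: in the scene crop the pin is at (128,100) and the clip at (138,105). I'll measure with averaged, rectified views of the tube plane.

```bash
cat > rect.py <<'E'
from h import *
import sys
u=np.array([-.281,.96,0]);u/=np.linalg.norm(u);v=np.array([u[1],-u[0],0]);O=np.array([.5655,-.167,0])
al=np.arange(-60,60,.5)/1000;ac=np.arange(-30,30,.5)/1000
out=[]
for cam in ['scene','top']:
    ps=[shot(cam) for _ in range(8)];im=np.mean([p['image'] for p in ps],0).astype(np.float32)
    p=ps[0]
    for z in [.168,.160]:
        G=np.array([O+[0,0,z]+a*u+c*v for c in ac for a in al])
        m=cv2.projectPoints(G,cv2.Rodrigues(np.array(p['R'],float))[0],np.array(p['t'],float),np.array(p['K'],float),np.array(p['D'],float))[0].reshape(len(ac),len(al),2).astype(np.float32)
        r=cv2.remap(im,m[...,0],m[...,1],cv2.INTER_CUBIC)
        out.append(cv2.resize(r.clip(0,255).astype(np.uint8),None,fx=3,fy=1.2)[:,:,::-1])
        R,Gc,B=r[...,0],r[...,1],r[...,2]
        red=np.clip(R-1.6*np.maximum(Gc,B)-10,0,None);red[:,np.abs(al)>.015]=0;red[np.abs(ac)>.022]=0
        yel=np.clip(np.minimum(R,1.3*Gc)-1.9*B-10,0,None)*(Gc>.6*R);yel[np.abs(ac)>.011]=0;yel[:,np.abs(al)>.025]=0
        f=lambda w:(round(1e3*(w.sum(0)@al)/w.sum(),2),round(1e3*(w.sum(1)@ac)/w.sum(),2),int(w.sum()))
        print(cam,z,'red',f(red),'yellow',f(yel))
cv2.imwrite('pics/'+sys.argv[1],np.vstack(out))
E
python3 rect.py r1.png
```

```text
scene 0.168 red (np.float64(-3.38), np.float64(20.28), 453) yellow (np.float64(-6.91), np.float64(0.64), 267)
scene 0.16 red (np.float64(-3.49), np.float64(18.79), 1633) yellow (np.float64(-7.1), np.float64(-4.4), 273)
top 0.168 red (np.float64(0.87), np.float64(-0.47), 13755) yellow (np.float64(-6.28), np.float64(1.59), 3869)
top 0.16 red (np.float64(-0.19), np.float64(0.4), 13933) yellow (np.float64(-7.37), np.float64(2.47), 3912)
```

View pics/r1.png

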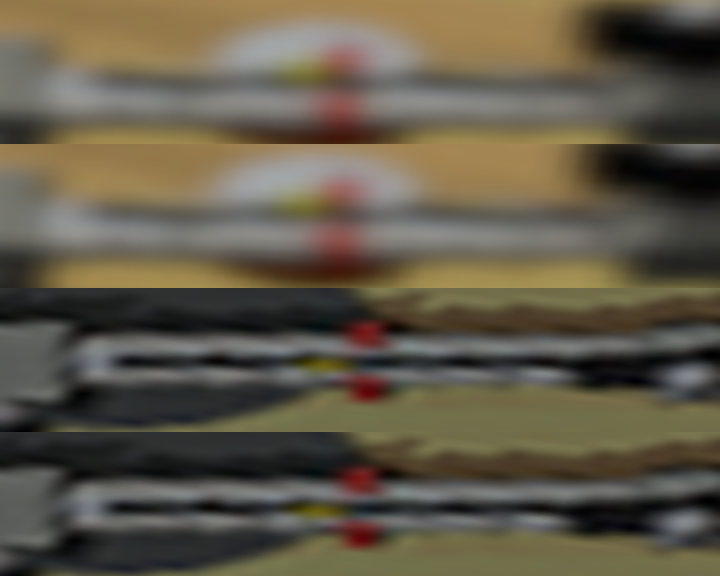

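The rectified strips (6 px/mm) put the pin about 6–7 mm short of the clip in both cameras (top: 324 against 360–365; scene: 305 against 343). That agrees with the 39.6 mm first measured less the 33 mm moved, so I'll draw out 6.5 mm more.

Converted, -0.0065 m is -0.0081, -0.003 m is -0.0038.

Call:
{"op": "hand_motion", "data": {
  "steps": {"increments":[[-0.0038, 0, 0, 0, 0, 0], [-0.0081, 0, 0, 0, 0, 0], [-0.0081, 0, 0, 0, 0, 0], [-0.0081, 0, 0, 0, 0, 0]]}
}}

```text
clock: 13.85
tcp_pos: [0.5231, -0.0148, 0.1387]
orientation: [0.002, 0.8, -0.6, 0.003]
wrist_force: [5.9, -9.0, -1.0]
finger_gap: 0.0199
grip_force: 58.7
```

```bash
sed -i 's/R-1.6\*np.maximum(Gc,B)-10/R-(1.25 if cam=="scene" else 1.6)*np.maximum(Gc,1.15*B)-10/; s/np.abs(ac)>.022\]=0/(ac>.012)|(ac<-.02)]=0/' rect.py
python3 rect.py r2.png
python3 -c "
from h import *
s=env.get_state();print(s['clock'],(s['tcp_pos'][:2]-[.5338,-.0524])@np.array([-.281,.96]),s['wrist_force'],s['grip_force'])"
```

```text
scene 0.168 red (np.float64(-3.63), np.float64(10.68), 275) yellow (np.float64(nan), np.float64(nan), 0)
scene 0.16 red (np.float64(-3.74), np.float64(9.31), 1553) yellow (np.float64(nan), np.float64(nan), 0)
top 0.168 red (np.float64(0.88), np.float64(-4.9), 8364) yellow (np.float64(0.7), np.float64(1.73), 2731)
top 0.16 red (np.float64(-0.19), np.float64(-5.68), 7721) yellow (np.float64(-0.37), np.float64(2.6), 2763)
14.65 0.039065470005986265 [ 5.25469275 -9.00600479 -0.5758235 ] 58.65965008735657rect.py:17: RuntimeWarning: invalid value encountered in scalar divide
  f=lambda w:(round(1e3*(w.sum(0)@al)/w.sum(),2),round(1e3*(w.sum(1)@ac)/w.sum(),2),int(w.sum()))
```

```bash
python3 -c "
from h import *
print(env.hand_in())"
```

```text
the job is handed in; nothing more can be done
None
```

The job is handed in: the knob is turned in line with the tube to its stop, and the gripper holds the handle drawn out about 39 mm at 59 N. The top camera puts the pin within about 1 mm of the red mark; the final scene-camera cross-check failed, and the judge's result was not shown.

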